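Load the check disc into the sample stage with the disc lifter

ROBOT

A 7-joint arm with a two-finger parallel gripper is mounted at the origin on the work surface. World frame = base frame: x ahead of the robot, y to its left, z up, the work surface at z = 0. Lengths are in mm, angles in rad, forces in N, time in s.
With the tool pointing down it reaches from about 350 to 775 mm from the base axis. Payload 3.1 kg.
Tool frame: the origin (TCP) lies midway between the tips of the shut fingers; the grasp point (between the pads) lies 19 mm behind it (tcp_to_grasp is the distance from the TCP to the grasp point, in mm); z points along the fingers, y is the line along which they close (so a half turn about z gives the same grasp; the last joint's range is limited). The gripper opens to 85 mm and grips with 20 to 120 N. Pads are 22 mm wide; open, the fingers measure 114 mm over their backs; the gripper's body (76 mm by 85 mm) begins 54 mm behind the grasp point. The pads swing forward as they close: fully open they stand 13 mm farther back than shut.
Start: joints at [-1.327, 0.311, 0.014, 1.512, -0.004, 1.319, -0.027], TCP at [155.031, 527.715, 231.304] pointing down, gripper open.
Joint ranges: [-2.7, 2.7], [-0.3, 1.91], [-1.27, 1.3], [0.12, 2.57], [-1.44, 4.58], [0.2, 2.03], [-3.05, 3.05]. Speed limits (rad/s): [2.79, 2.79, 3.14, 3.14, 3.14, 3.14, 3.14].

INTERFACE

Orientations are given as a rotation vector (axis times angle).
In Python, from rig import * gives the robot as it stands.
- The arm moves only by the tool jog_arm, never from a script. Its argument "moves" is a list of rows, each a list of 2 entries, a list of its own where there are three numbers: the shift along the tool's x, y, z in units of 1000 mm (1.0 is 1000 mm), then the turn, a rotation vector about the tool's x, y, z in units of 60 degrees (1.0 is 60 degrees). A call has 1 to 12 rows; each row is the pose to reach, as a shift and turn from the pose commanded when the call began, along the tool's axes at that moment; what a row does not reach only later rows make up. A row lasts 1/12 s, in which the tool goes at most 41.7 mm and 7.16 degrees, less where a joint would pass 70% of its speed; a pose out of reach is approached as far as the arm can. A call with a number of a shift or a turn outside -1 to 1 is refused whole. A call with a gripper value outside its range is refused whole. "gripper" is the closure, from 0 (fully open) to 1 (shut), set as the call begins (left out, the last holds). The fingers move at their own pace and stop on an object; "squeeze" is the grip in N (left out, the last holds). Time passes only in rows, so rows that repeat a pose let the fingers close. It gives the time, the measured TCP pose, the force, the opening and the grip force at its end, in the units of the state.
- get_state(): the state, without advancing time (a new reading comes with each control period).
- grab_frame(name): name is "side" or "top"; returns the picture (400x640x3 uint8, red, green, blue); there is no depth.
- get_calibration(name): a dict with "intrinsics" (3x3 intrinsics, pixels), "extrinsics" (4x4, takes a point from camera to world coordinates). Camera axes: x right, y up, looking along -z (the intrinsics and any distortion apply to the point x, -y, -z); pixel columns grow to the right and rows downward; lengths in mm; the calibration is good to about 2 mm. A picture is of the moment at which its call begins. get_calibration takes no time and is no camera call.
- hand_in(): hands the job in; it is judged then, once.
The state is a dict: "time": time; "qpos": joint angles; "qvel": joint speeds; "joint_torque": joint torques, N m; "tcp_pos": TCP position; "orientation": TCP orientation; "wrist_force": force on the tool from outside, world axes, zero at the start; "ft_torque": the same for the moment, N m; "width": finger opening in mm; "gripper_force": force on a finger pad.
Only numpy, scipy, OpenCV 4.12 (cv2) and the standard library are available. Lean on these libraries where they do the work, as an engineer would, in place of code of your own. Each camera call takes 0.05 s, during which the arm holds its last target. There are 200 camera calls.

TASK

A steel check disc lies loose on the flat blade of the disc lifter. Take the lifter firmly by its upright handle, carry the disc on the blade with the lifter kept level throughout, also while pushing (no fingers on the disc), set it gently on the two rails of the sample stage and slide it in with the lifter's pins until it has pressed the sprung contact button firmly in by about half its travel (8 N, give or take 2 N), held for a moment. Then draw the lifter out slowly, leaving the disc flat on the rails and touching the button, and stand the lifter on the bench clear of the stage; leave the tube rack, jar and beaker alone.

Things in the scene. Friction and masses are not known exactly. Their poses are not given: they have to be found in the camera images.
- lifter: Disc lifter, about 130 g, loose, standing on the bench. Origin: centre of the foot's underside, below the handle; x along the blade to its tip, z up. Steel foot 50 (x) by 54 (y) by 3 mm, centred. Handle: upright grey plastic post, 22 by 22 mm, on the origin, z = 3 to 85 mm, gripped from above; it twists in a grip under 40 N.
- blade (a point): Point on the blade's top where the disc's centre lies when it rests against both pins: x = 87.7, z = 3 mm of the lifter. Steel blade 22 mm wide, 3 mm thick, flush with the foot, ending at x = 105 mm. Two upright pins with slippery white plastic balls, 8 mm in diameter, stand on the blade, ball centres at x = 61, y = +8 and -8, z = 11 mm. Nothing holds the disc at the front or sides.
- disc: Plain steel disc, 48 mm in diameter, 10 mm thick, about 140 g. Origin: centre of its underside, z up. It starts loose on the blade, 1 to 5 mm ahead of resting against the pins and up to 2 mm off the middle, overhanging the blade. Once on the rails it can be pushed by the pins with the blade's top up to 5 mm below it.
- stage: Fixed sample stage: grey base 28 mm high, 94 mm wide, x = -36 to 94 mm of its frame, white plastic rails and aluminium guides on top. Origin: on the bench under the channel's middle line; +x is the push-in direction, mouth at -x, z up. Side guides, tops at z = 48 mm, stand 52 mm apart from x = -8 mm inward and flare to 69 mm apart at the mouth. The lifter's foot stays outside, before the mouth.
- rails (a point): Place to set the disc down, on the middle line at rail height near the mouth: x = -22, z = 40 mm of the stage; axes as the stage. Two level rails of slippery white plastic run along x from -36 to 50 mm, tops at z = 40 mm, inner edges at y = +16 and -16 mm. The open channel between them, floor at z = 28 mm, takes the blade below the disc.
- back (a point): Fixed point x = 40, z = 43.5 mm of the stage; does not move with the button. The steel contact button, 10 mm thick, round-nosed, on the middle line, points to -x: 1 N preload, 5 N per mm, 3 mm travel, damped. Its block, set differently each time and not measured, puts the free button's face at stage x = 20 to 44 mm: to be felt. A disc touching it has its centre 24 mm short of the face.
- rack: Bystander: white open tube rack with clear tubes and green caps, 75 by 130 mm, 105 mm high; origin at the centre of its underside.
- reagent: Bystander: closed jar with a white cap, 64 mm in diameter, 120 mm high; origin at the centre of its underside.
- beaker: Bystander: open glass beaker, 66 mm in diameter, 80 mm high; origin at the centre of its underside.
Not all that is in view belongs to the job. What is shaped like the lifter but yellow is not meant. Leave any purple look-alike of the stage alone.

How it is judged:
By the outcome, as a careful person would: the job done as asked, in the order asked, and still so for the second after the job is handed in, with the robot touching nothing.
It also fails if it takes over 72 s, if anything falls off the work surface, if the arm or the gripper's body presses on something with over 40 N, if the wrist force passes 120 N, or if a joint passes its speed limit or range.

## Working session

There is one attempt and no reset: what is moved stays moved. The work goes in short steps, Python scripts to look and compute and a tool call to move; the robot and the scene stay as the last step left them, time stands still between calls to the robot, and variables do not carry over. Pictures are saved under pics/ and viewed, at most 10 in all, crops included, and the job is handed in when it is done.

Besides the shell and the picture viewer there is one more tool, called as name(argument=value, ...), one argument or row to a line, values as JSON. jog_arm: Moves the arm, as the interface text tells. Shifts and turns lie within -1 to 1; 1 stands for 1000 mm of shift or 60 degrees of turn. Its arguments: {"type":"object","properties":{"moves":{"type":"array","items":{"type":"array"}},"gripper":{"type":"number"},"squeeze":{"type":"number"}},"required":["moves"]}

```bash
mkdir -p pics; ls
python3 - <<'E'
from rig import *
import cv2,numpy as np
np.set_printoptions(precision=4,suppress=True)
for n in("side","top"):
    f=grab_frame(n); cv2.imwrite(f"pics/{n}0.png",f[...,::-1]); c=get_calibration(n); print(n,c)
print(get_state())
E
```

```text
pics
side {'intrinsics': array([[396.6663,   0.    , 328.8014],
       [  0.    , 396.6663, 194.0737],
       [  0.    ,   0.    ,   1.    ]]), 'extrinsics': array([[ -0.9984,   0.0471,  -0.0308, 535.8993],
       [ -0.0555,  -0.7301,   0.681 , 754.0809],
       [  0.0097,   0.6817,   0.7316, 883.9744],
       [  0.    ,   0.    ,   0.    ,   1.    ]])}
top {'intrinsics': array([[466.1728,   0.    , 316.6751],
       [  0.    , 466.1728, 204.6935],
       [  0.    ,   0.    ,   1.    ]]), 'extrinsics': array([[  -0.0254,    0.9951,   -0.0959,  453.7874],
       [  -0.9994,   -0.0275,   -0.0208,   -3.8883],
       [  -0.0233,    0.0953,    0.9952, 1207.2868],
       [   0.    ,    0.    ,    0.    ,    1.    ]])}
{'time': 0.1, 'qpos': array([-1.3267,  0.3117,  0.014 ,  1.5129, -0.0044,  1.3192, -0.0272]), 'qvel': array([ 0.0008, -0.0036, -0.0014, -0.0049, -0.0001, -0.0008,  0.0008]), 'joint_torque': array([  0.0005, -38.0857,   0.1463, -23.1239,   0.0123,   0.0083,
        -0.    ]), 'tcp_pos': array([154.8616, 527.0527, 230.3101]), 'orientation': array([-0.4472, -3.1094,  0.0034]), 'wrist_force': array([-0.0817,  0.1265, -0.3873]), 'ft_torque': array([-0.0404, -0.0346,  0.0165]), 'gripper_force': 0.0, 'width': 85.37808471173581}
```

View pics/top0.png

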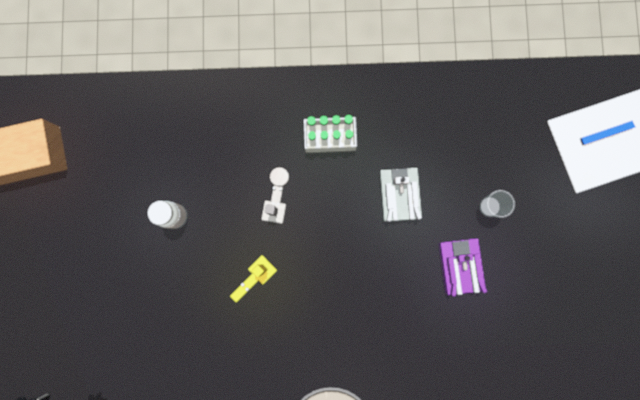

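View pics/side0.png

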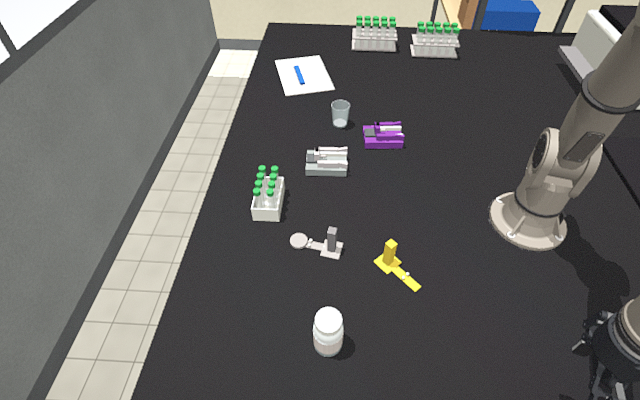

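The top view shows the grey lifter with its handle at about (271,210) and the disc at (279,177). The grey stage is at (401,195), its dark button block at the far end (401,174) and its mouth towards the bottom of the image.

Things that could be mistaken for them:
- **Lifter:** grey at top (273,211) / side (332,245), which I choose. The yellow one at top (260,272) / side (392,260) is not meant.
- **Stage:** grey at top (401,195) / side (327,162), which I choose. The purple one at top (463,267) / side (384,135) is not meant.

Next is one close crop to check both choices.

Run:
```python
import cv2,numpy as np
t=cv2.imread("pics/top0.png"); s=cv2.imread("pics/side0.png")
r=lambda a,b,c,d,im:cv2.resize(im[b:b+d,a:a+c],(400,300),interpolation=cv2.INTER_CUBIC)
o=np.vstack([np.hstack([r(235,160,80,60,t),r(360,165,80,60,t)]),np.hstack([r(280,210,80,60,s),r(290,130,80,60,s)])])
cv2.imwrite("pics/crop1.png",o)
```

```text
(no output)
```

View pics/crop1.png

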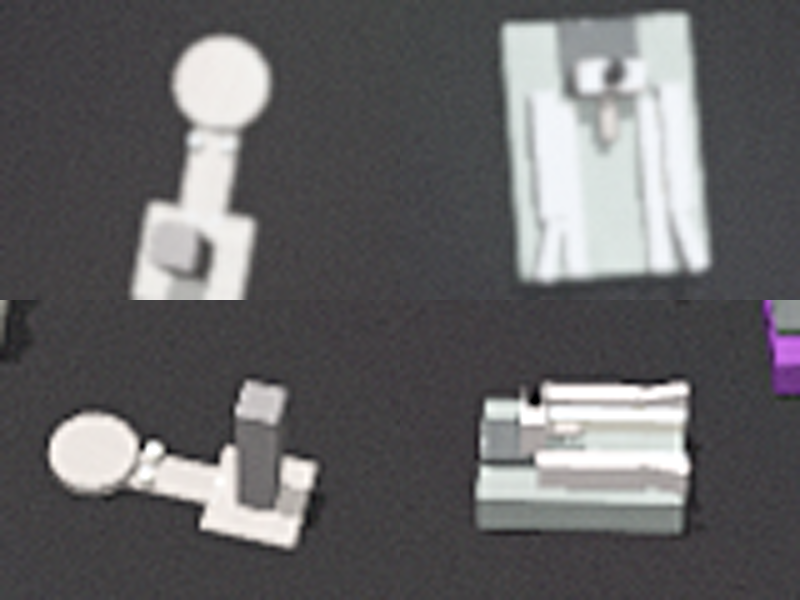

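The crop confirms the grey lifter (foot, grey post, two white balls, disc ahead of the balls) and the grey stage (button block at image top, flared mouth at image bottom). Now I measure them with masks and rays.

```bash
cat > h.py <<'E'
from rig import *
import cv2,numpy as np
np.set_printoptions(precision=2,suppress=True)
def ray(n,uv,z):
    c=get_calibration(n);K,E=c["intrinsics"],c["extrinsics"]
    uv=np.atleast_2d(np.asarray(uv,float)); p=np.c_[uv,np.ones(len(uv))]@np.linalg.inv(K).T
    d=(p*[1,-1,-1])@E[:3,:3].T; o=E[:3,3]
    return (o+d*((z-o[2])/d[:,2])[:,None])[:,:2]
def proj(n,P):
    c=get_calibration(n);K,E=c["intrinsics"],c["extrinsics"]
    q=(np.atleast_2d(P)-E[:3,3])@E[:3,:3]; q=q*[1,-1,-1]@K.T; return q[:,:2]/q[:,2:]
def up(im,x,y,w,h,k=8): return cv2.resize(im[y:y+h,x:x+w],None,fx=k,fy=k,interpolation=cv2.INTER_CUBIC)
def back(c,x,y,k=8): return (c.reshape(-1,2)+.5)/k-.5+[x,y]
def big(m): return max(cv2.findContours(m.astype(np.uint8),0,1)[0],key=cv2.contourArea)
E
python3 - <<'E'
from h import *
t=cv2.imread("pics/top0.png"); s=cv2.imread("pics/side0.png")
for n,im,(x,y,w,h),(x2,y2,w2,h2) in(("top",t,(250,160,50,70),(370,160,65,70)),("side",s,(280,220,70,45),(295,135,60,50))):
    g=up(im,x,y,w,h); L=g.max(2)
    # disc: opening with big kernel isolates it
    m=(L>120).astype(np.uint8); k=cv2.getStructuringElement(2,(81 if n=="top" else 61,)*2)
    d=cv2.morphologyEx(m,cv2.MORPH_OPEN,k)
    cs=cv2.findContours(d,0,1)[0]
    for c in cs:
        p=back(c,x,y); b=ray(n,p,13).astype(np.float32); r=cv2.minEnclosingCircle(b)
        print(n,"blob",p.mean(0),"circ z13",r, "rect z3",cv2.minAreaRect(ray(n,p,3).astype(np.float32)))
    hsv=up(im,x2,y2,w2,h2); m=(hsv.max(2)>110)
    m=cv2.morphologyEx(m.astype(np.uint8),cv2.MORPH_CLOSE,np.ones((81,81)))
    c=big(m); b=ray(n,back(c,x2,y2),28).astype(np.float32); r=cv2.minAreaRect(b); print(n,"stage z28",r,"\n",cv2.boxPoints(r))
g=t[160:230,370:435]; 
# row across stage and column brightness
for r in(205,212): print(r,t[r,376:428].tolist() if r==205 else "")
E
```

```text
top blob [275.13 190.78] circ z13 ((608.2560424804688, 130.61273193359375), 65.48745727539062) rect z3 ((608.5135498046875, 126.78334045410156), (52.18729019165039, 131.29519653320312), 77.71766662597656)
top stage z28 ((588.9163208007812, -192.74290466308594), (135.5200653076172, 99.10832977294922), 2.2753851413726807) 
 [[ 519.24 -145.92]
 [ 523.18 -244.95]
 [ 658.59 -239.57]
 [ 654.66 -140.54]]
side blob [335.36 254.81] circ z13 ((542.9971313476562, 159.8411407470703), 12.20279598236084) rect z3 ((543.4457397460938, 153.02679443359375), (21.284000396728516, 24.653532028198242), 2.144042730331421)
side blob [309.73 244.13] circ z13 ((614.780517578125, 132.6719512939453), 59.93357849121094) rect z3 ((615.4171142578125, 124.98435974121094), (52.80064392089844, 121.02285766601562), 65.33272552490234)
side stage z28 ((587.8240966796875, -192.19549560546875), (136.1798553466797, 144.04067993164062), 1.9400628805160522) 
 [[ 517.34 -122.52]
 [ 522.21 -266.48]
 [ 658.31 -261.87]
 [ 653.44 -117.91]]
205 [[77, 74, 70], [75, 72, 72], [77, 73, 73], [69, 69, 69], [71, 72, 70], [74, 73, 70], [118, 121, 114], [185, 186, 177], [216, 218, 209], [216, 220, 212], [184, 187, 179], [185, 184, 179], [233, 229, 227], [248, 244, 242], [248, 245, 241], [248, 244, 241], [249, 245, 242], [249, 245, 242], [249, 245, 242], [247, 242, 240], [236, 236, 229], [227, 229, 220], [224, 227, 219], [224, 228, 218], [224, 227, 218], [224, 226, 218], [225, 228, 219], [225, 227, 218], [225, 228, 219], [225, 228, 219], [223, 226, 217], [210, 211, 205], [195, 195, 189], [231, 228, 225], [248, 244, 241], [250, 246, 243], [241, 237, 234], [221, 218, 215], [238, 234, 230], [248, 244, 241], [249, 245, 242], [246, 242, 239], [239, 237, 232], [226, 226, 220], [173, 174, 167], [101, 101, 97], [76, 73, 72], [72, 72, 70], [75, 73, 69], [77, 74, 72], [78, 71, 72], [79, 78, 78]]
212
```

Run:
```python
from h import *
t=cv2.imread("pics/top0.png"); s=cv2.imread("pics/side0.png")
g=up(t,250,160,50,70).max(2); T=150
d=g[:25*8]; c=big(d>T); p=back(c,250,160); print("disc circ z13 top",cv2.minEnclosingCircle(ray("top",p[p[:,1]<184],13).astype(np.float32)), cv2.minAreaRect(ray("top",p,13).astype(np.float32)))
f=g.copy(); f[:int(43.5*8)]=0; c=cv2.convexHull(big(f>T)); print("foot z3",cv2.minAreaRect(ray("top",back(c,250,160),3).astype(np.float32)))
# blade centre line, rows 191..199
rows=[]
for r in range(191,200):
    b=g[int((r-160+.5)*8)]; i=np.where(b>T)[0]; rows.append([((i[0]+i[-1])/2+.5)/8-.5+250,r])
b=ray("top",rows,3); q=np.polyfit(b[:,0],b[:,1],1); print("blade line slope deg",np.degrees(np.arctan(q[0])),"y at 560",np.polyval(q,560), b[[0,-1]])
# handle top by grey level
m=((g>90)&(g<190)).astype(np.uint8); hsvm=cv2.morphologyEx(m,cv2.MORPH_OPEN,np.ones((25,25))); c=big(hsvm); print("handle top z85",cv2.minAreaRect(ray("top",back(c,250,160),85).astype(np.float32)))
# disc from side
g2=up(s,280,220,70,45).max(2); m=(g2>T).astype(np.uint8); m=cv2.morphologyEx(m,cv2.MORPH_OPEN,cv2.getStructuringElement(2,(91,91))); c=big(m); p=back(c,280,220);print("side disc",p.mean(0),cv2.minAreaRect(ray("side",p,13).astype(np.float32)))
g=up(t,370,160,65,70).max(2); m=cv2.morphologyEx((g>T).astype(np.uint8),cv2.MORPH_CLOSE,np.ones((121,121))); 
c=big(m); r=cv2.minAreaRect(ray("top",back(c,370,160),28).astype(np.float32)); print("stage z28",r)
g=up(s,295,135,60,50).max(2); 
for col in (310,320,330): print(col,s[138:184,col].max(1))
```

```text
disc circ z13 top ((646.0481567382812, 117.33267974853516), 25.224910736083984) ((647.3593139648438, 117.51526641845703), (49.74342727661133, 46.218936920166016), 88.35933685302734)
foot z3 ((555.1817626953125, 134.6416778564453), (57.67280578613281, 52.83741760253906), 78.88496398925781)
blade line slope deg -11.342367552027843 y at 560 133.82215028914516 [[608.56 124.33]
 [587.67 128.28]]
handle top z85 ((534.2701416015625, 128.64617919921875), (14.847188949584961, 21.203466415405273), 88.44204711914062)
side disc [298.17 239.84] ((645.8331909179688, 117.35419464111328), (48.620540618896484, 49.98480224609375), 38.56344223022461)
stage z28 ((588.9652099609375, -192.65231323242188), (133.2119140625, 96.19615173339844), 2.1833620071411133)
310 [ 65  64  65  67  65  69  66  67  62  63  58  91 194 232 229 204 137 149
 149 145 147 149 151 135  69 153 219 226 220 219 225 203 120 128 131 131
 137 112  43  62  63  72  70  67  67  68]
320 [ 65  70  64  64  70  63  62  54 116 237 255 242 145 224 255 237 176 188
 178 146 165 164 234 255 255 205 165 169 166 187 223 215 151 129 134 131
 136 117  60  63  68  66  67  66  67  70]
330 [ 66  65  59  58  66  65  62  54  91 239 255 250 176 219 255 255 203 192
 208 227 223 219 244 255 255 227 164 171 170 164 200 222 175 123 133 134
 138 121  71  65  66  69  65  69  68  67]
```

```bash
cat >> h.py <<'E'
from scipy.spatial.transform import Rotation as Ro
def go(x,y,z,yaw):
    "shift (units) and turn (units) from the measured pose to a tool-down pose with tool y at yaw deg"
    s=get_state(); R=Ro.from_rotvec(s["orientation"]); a=np.radians(yaw)
    yy=np.array([np.cos(a),np.sin(a),0]); zz=np.array([0,0,-1.]); G=Ro.from_matrix(np.c_[np.cross(yy,zz),yy,zz])
    with np.printoptions(precision=4,suppress=True):
        print("t",round(s["time"],2),"tcp",s["tcp_pos"],"F",s["wrist_force"],"w",round(s["width"],1),"go",R.inv().apply(np.array([x,y,z])-s["tcp_pos"])/1000,(R.inv()*G).as_rotvec()/np.radians(60))
E
python3 -c "
from h import *
go(555,134.7,140,-11.1)"
```

```text
t 0.1 tcp [154.8616 527.0527 230.3101] F [-0.0817  0.1265 -0.3873] w 85.4 go [-0.4945 -0.2635  0.0909] [-0.0016  0.0016  1.4122]
```

jog_arm(
  moves=[
    [[-0.4945, -0.2635, 0.06], [0, 0, 0.95]],
    [[-0.4945, -0.2635, 0.06], [0, 0, 0.95]],
    [[-0.4945, -0.2635, 0.06], [0, 0, 0.95]],
    [[-0.4945, -0.2635, 0.06], [0, 0, 0.95]],
    [[-0.4945, -0.2635, 0.06], [0, 0, 0.95]],
    [[-0.4945, -0.2635, 0.06], [0, 0, 0.95]],
    [[-0.4945, -0.2635, 0.06], [0, 0, 0.95]],
    [[-0.4945, -0.2635, 0.06], [0, 0, 0.95]],
    [[-0.4945, -0.2635, 0.06], [0, 0, 0.95]],
    [[-0.4945, -0.2635, 0.06], [0, 0, 0.95]],
    [[-0.4945, -0.2635, 0.06], [0, 0, 0.95]],
    [[-0.4945, -0.2635, 0.06], [0, 0, 0.95]],
  ],
  gripper=0,
)

```text
time: 1.1
tcp_pos: [510.8, 178.2, 177.5]
orientation: [-1.876, -2.519, 0.001]
wrist_force: [0.4, 0.5, -0.8]
width: 85.4
gripper_force: 0.0
```

```bash
python3 -c "
from h import *
go(555,134.7,140,-11.1)"
```

```text
t 1.1 tcp [510.813  178.1722 177.5458] F [ 0.4367  0.5367 -0.8243] w 85.4 go [-0.0543  0.0299  0.0375] [-0.0006 -0.0001  0.4625]
```

jog_arm(
  moves=[
    [[-0.05, 0.027, 0.037], [0, 0, 0.4625]],
    [[-0.05, 0.027, 0.037], [0, 0, 0.4625]],
    [[-0.05, 0.027, 0.037], [0, 0, 0.4625]],
    [[-0.05, 0.027, 0.037], [0, 0, 0.4625]],
    [[-0.05, 0.027, 0.037], [0, 0, 0.4625]],
    [[-0.05, 0.027, 0.037], [0, 0, 0.4625]],
    [[-0.05, 0.027, 0.037], [0, 0, 0.4625]],
    [[-0.05, 0.027, 0.037], [0, 0, 0.4625]],
  ],
)

```text
time: 1.77
tcp_pos: [550.1, 140.1, 141.2]
orientation: [-2.423, -1.999, -0.001]
wrist_force: [-0.4, 0.2, 0.1]
width: 85.3
gripper_force: 0.0
```

Run:
```python
from h import *
f={n:grab_frame(n)[...,::-1].copy() for n in("top","side")}
for n in f: cv2.imwrite(f"pics/{n}1.png",f[n])
go(555,134.7,33,-11.1)
a=cv2.resize(f["side"][170:270,270:370],(400,400),interpolation=2);b=cv2.resize(f["top"][150:250,225:325],(400,400),interpolation=2)
cv2.imwrite("pics/c2.png",np.hstack([a,b]))
```

```text
t 1.87 tcp [550.1678 139.9497 141.2923] F [-0.4038  0.1997  0.3114] w 85.2 go [-0.0043  0.0057  0.1083] [ 0.0002 -0.0005  0.0013]
```

View pics/c2.png

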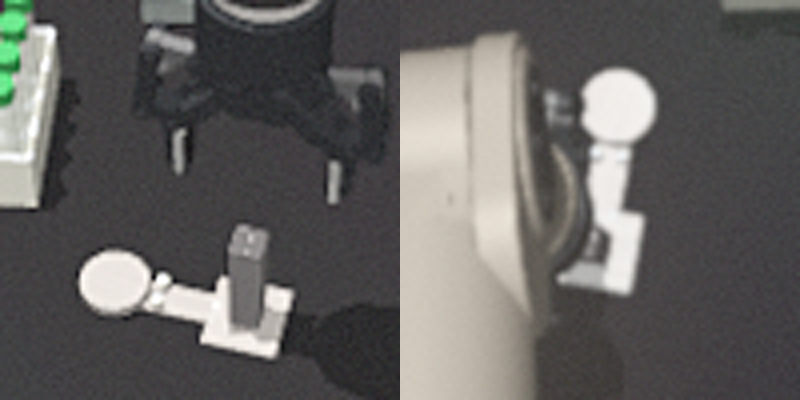

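The side crop shows the open fingers in line with the blade, with tips at about (314.5,213) and (353.5,220.8). The handle top is at (332.3,230.2), below and between them. I check the handle position against the fingertips in the same view.

Run:
```python
from h import *
print(ray("side",[[332.3,230.2]],85)); p=ray("side",[[314.5,213],[353.5,220.75]],154); print(p,p.mean(0))
go(555,134.8,33,-11.1)
```

```text
[[553.67 134.88]]
[[597.49 138.95]
 [503.4  157.03]] [550.44 147.99]
t 1.87 tcp [550.1678 139.9497 141.2923] F [-0.4038  0.1997  0.3114] w 85.2 go [-0.0042  0.0057  0.1083] [ 0.0002 -0.0005  0.0013]
```

jog_arm(
  moves=[
    [[-0.0042, 0.0053, 0.005], [0, 0, 0]],
    [[-0.0042, 0.0053, 0.02], [0, 0, 0]],
    [[-0.0042, 0.0053, 0.04], [0, 0, 0]],
    [[-0.0042, 0.0053, 0.06], [0, 0, 0]],
    [[-0.0042, 0.0053, 0.08], [0, 0, 0]],
    [[-0.0042, 0.0053, 0.1], [0, 0, 0]],
    [[-0.0042, 0.0053, 0.108], [0, 0, 0]],
    [[-0.0042, 0.0053, 0.108], [0, 0, 0]],
    [[-0.0042, 0.0053, 0.108], [0, 0, 0]],
  ],
)

```text
time: 2.62
tcp_pos: [554.9, 134.1, 33.2]
orientation: [2.426, 1.995, -0.0]
wrist_force: [-0.4, -0.3, 0.6]
width: 85.2
gripper_force: 0.0
```

```bash
python3 -c "
from h import *
go(554.6,134.8,33,-11.1)"
```

```text
t 2.62 tcp [554.9246 134.0808  33.1621] F [-0.3641 -0.251   0.596 ] w 85.2 go [ 0.0006 -0.0005  0.0002] [ 0.0001  0.0003 -0.0004]
```

jog_arm(
  moves=[
    [[0, 0, 0], [0, 0, 0]],
    [[0, 0, 0], [0, 0, 0]],
    [[0, 0, 0], [0, 0, 0]],
    [[0, 0, 0], [0, 0, 0]],
    [[0, 0, 0], [0, 0, 0]],
    [[0, 0, 0], [0, 0, 0]],
  ],
  gripper=0.66,
  squeeze=20,
)

```text
time: 3.12
tcp_pos: [554.8, 134.5, 33.4]
orientation: [2.426, 1.996, 0.001]
wrist_force: [-0.5, 0.1, -0.3]
width: 28.9
gripper_force: 0.0
```

jog_arm(
  moves=[
    [[0, 0, 0], [0, 0, 0]],
    [[0, 0, 0], [0, 0, 0]],
    [[0, 0, 0], [0, 0, 0]],
    [[0, 0, 0], [0, 0, 0]],
    [[0, 0, 0], [0, 0, 0]],
    [[0, 0, 0], [0, 0, 0]],
  ],
  gripper=1,
  squeeze=20,
)

```text
time: 3.62
tcp_pos: [555.0, 134.5, 33.4]
orientation: [2.426, 1.996, 0.001]
wrist_force: [-1.0, 0.6, 3.7]
width: 21.6
gripper_force: 23.7
```

jog_arm(
  moves=[
    [[0, 0, 0], [0, 0, 0]],
    [[0, 0, 0], [0, 0, 0]],
    [[0, 0, 0], [0, 0, 0]],
    [[0, 0, 0], [0, 0, 0]],
    [[0, 0, 0], [0, 0, 0]],
    [[0, 0, 0], [0, 0, 0]],
  ],
  squeeze=90,
)

```text
time: 4.12
tcp_pos: [555.2, 134.5, 33.5]
orientation: [2.426, 1.996, 0.002]
wrist_force: [0.3, -0.5, 4.3]
width: 21.2
gripper_force: 89.0
```

Run:
```python
from h import *
go(554.6,134.8,33,-11.1); s=get_state(); print(s["ft_torque"],s["gripper_force"])
f=grab_frame("side"); cv2.imwrite("pics/side2.png",f[...,::-1])
m=up(f,280,220,70,45).max(2)>150; m=cv2.morphologyEx(m.astype(np.uint8),cv2.MORPH_OPEN,cv2.getStructuringElement(2,(91,91))); p=back(big(m),280,220);print("side disc",p.mean(0),cv2.minAreaRect(ray("side",p,13).astype(np.float32)))
```

```text
t 4.12 tcp [555.1803 134.5291  33.5312] F [ 0.2808 -0.5229  4.2781] w 21.2 go [ 0.0002 -0.0006  0.0005] [ 0.0009 -0.0005 -0.0003]
[ 0.01  0.07 -0.08] 89.03615713119507
side disc [298.27 239.93] ((645.3912353515625, 118.03282928466797), (47.38341522216797, 50.94611740112305), 7.034650802612305)
```

Run:
```python
from h import *
t=cv2.imread("pics/top0.png").astype(float)[...,2]
A=[];B=[]
for r in range(196,216):
    v=t[r]; mid=402 if r>=200 else 402
    i=mid-2
    while v[i]<231 and i>385: i-=1
    L=i+(v[i]-231)/(v[i]-v[i+1])
    j=mid+2
    while v[j]<228 and j<420: j+=1
    Rr=j-(v[j]-228)/(v[j]-v[j-1])
    A.append(ray("top",[[L,r]],40)[0]);B.append(ray("top",[[Rr,r]],40)[0])
A=np.array(A);B=np.array(B);ok=abs(A[:,1]-B[:,1]-32)<3; print(A[:,1]-B[:,1])
M=(A+B)[ok]/2; q=np.polyfit(M[:,0],M[:,1],1); print("yaw",np.degrees(np.arctan(q[0])),"y at 540,589",np.polyval(q,[540,589]), np.std(M[:,1]-np.polyval(q,M[:,0])))
# side: stage mouth end edge/corners check: predicted corners of base top
a=np.radians(2.2);c=np.array([589,-192.7])
for n in("top","side"): print(n,proj(n,[[*(c+[dx*np.cos(a)-dy*np.sin(a),dx*np.sin(a)+dy*np.cos(a)]),28] for dx,dy in((65,47),(65,-47),(-65,-47),(-65,47))]).round(1).tolist())
```

```text
[33.77 33.81 33.58 33.76 33.73 33.47 33.12 33.34 33.24 33.34 34.12 33.81
 33.52 33.64 33.72 33.51 33.33 33.31 33.42 33.68]
yaw 2.065668599918968 y at 540,589 [-195.45 -193.69] 0.19177044518717204
top [[380.1, 169.9], [416.9, 167.4], [421.3, 218.2], [384.0, 220.7]]
side [[305.0, 169.4], [306.6, 149.7], [346.1, 150.5], [346.5, 170.2]]
```

jog_arm(
  moves=[
    [[0, 0, -0.001], [0, 0, 0]],
    [[0, 0, -0.003], [0, 0, 0]],
    [[0, 0, -0.007], [0, 0, 0]],
    [[0, 0, -0.012], [0, 0, 0]],
    [[0, 0, -0.018], [0, 0, 0]],
    [[0, 0, -0.025], [0, 0, 0]],
    [[0, 0, -0.032], [0, 0, 0]],
    [[0, 0, -0.039], [0, 0, 0]],
    [[0, 0, -0.046], [0, 0, 0]],
    [[0, 0, -0.052], [0, 0, 0]],
    [[0, 0, -0.057], [0, 0, 0]],
    [[0, 0, -0.06], [0, 0, 0]],
  ],
)

```text
time: 5.17
tcp_pos: [555.1, 134.5, 94.1]
orientation: [2.426, 1.995, 0.002]
wrist_force: [0.8, 0.1, -3.1]
width: 21.0
gripper_force: 88.0
```

Run:
```python
from h import *
go(555,134.5,93.5,-11.1)
f=grab_frame("side")[...,::-1]; cv2.imwrite("pics/side3.png",f); cv2.imwrite("pics/c3.png",cv2.resize(f[170:260,260:380],(720,540),interpolation=2))
```

```text
t 5.17 tcp [555.0953 134.4747  94.0635] F [ 0.7708  0.0525 -3.125 ] w 21.0 go [ 0.     -0.0001  0.0006] [ 0.001  -0.0006 -0.0003]
```

View pics/c3.png

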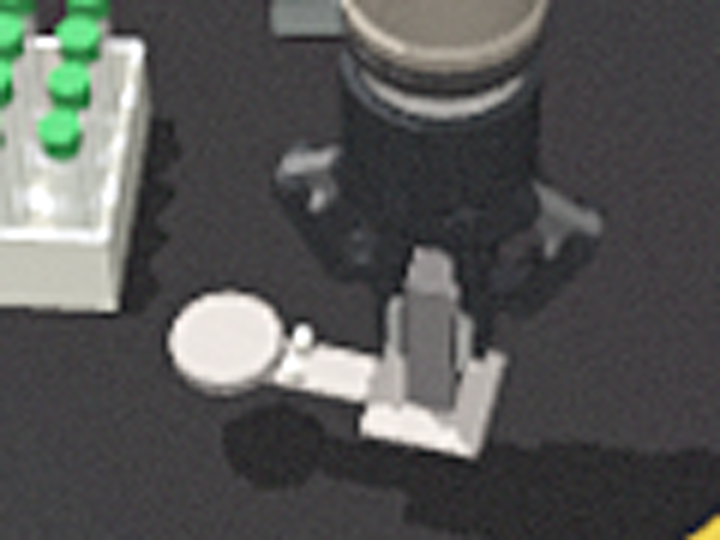

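The side crop shows the disc on the raised blade at about (298,227), clear of the pins, with the blade level and the pads flat on the post. Now the carry.

jog_arm(
  moves=[
    [[-0.003, -0.0004, 0], [0, 0, -0.005]],
    [[-0.0079, -0.001, 0], [0, 0, -0.015]],
    [[-0.0149, -0.0018, 0], [0, 0, -0.032]],
    [[-0.0228, -0.0028, 0], [0, 0, -0.053]],
    [[-0.0318, -0.0039, 0], [0, 0, -0.078]],
    [[-0.0417, -0.0052, 0], [0, 0, -0.105]],
    [[-0.0516, -0.0064, 0], [0, 0, -0.132]],
    [[-0.0625, -0.0077, 0], [0, 0, -0.157]],
    [[-0.0744, -0.0092, 0], [0, 0, -0.18]],
    [[-0.0873, -0.0108, 0], [0, 0, -0.2]],
    [[-0.1012, -0.0125, 0], [0, 0, -0.213]],
    [[-0.1151, -0.0142, 0], [0, 0, -0.22]],
  ],
)

```text
time: 6.22
tcp_pos: [517.5, 22.9, 92.6]
orientation: [-2.18, -2.262, 0.002]
wrist_force: [0.3, -0.0, -3.4]
width: 21.2
gripper_force: 88.1
```

jog_arm(
  moves=[
    [[-0.0131, -0.0048, 0], [0, 0, 0]],
    [[-0.0263, -0.0097, 0], [0, 0, 0]],
    [[-0.0394, -0.0145, 0], [0, 0, 0]],
    [[-0.0525, -0.0194, 0], [0, 0, 0]],
    [[-0.0657, -0.0242, 0], [0, 0, 0]],
    [[-0.0788, -0.0291, 0], [0, 0, 0]],
    [[-0.092, -0.0339, 0], [0, 0, 0]],
    [[-0.1051, -0.0388, 0], [0, 0, 0]],
    [[-0.1182, -0.0436, 0], [0, 0, 0]],
    [[-0.1314, -0.0485, 0], [0, 0, 0]],
    [[-0.1445, -0.0533, 0], [0, 0, 0]],
    [[-0.1576, -0.0582, 0], [0, 0, 0]],
  ],
)

```text
time: 7.22
tcp_pos: [465.1, -136.6, 92.8]
orientation: [-2.181, -2.261, 0.001]
wrist_force: [-0.3, -0.5, -3.8]
width: 21.3
gripper_force: 88.1
```

jog_arm(
  moves=[
    [[-0.0122, -0.0045, 0], [0, 0, 0]],
    [[-0.0235, -0.0087, 0], [0, 0, 0]],
    [[-0.0338, -0.0125, 0], [0, 0, 0]],
    [[-0.0422, -0.0156, 0], [0, 0, 0]],
    [[-0.0488, -0.018, 0], [0, 0, 0]],
    [[-0.0544, -0.0201, 0], [0, 0, 0]],
    [[-0.0582, -0.0215, 0], [0, 0, 0]],
    [[-0.061, -0.0225, 0], [0, 0, 0]],
    [[-0.062, -0.0229, 0], [0, 0, 0]],
    [[-0.062, -0.0229, 0], [0, 0, 0]],
    [[-0.062, -0.0229, 0], [0, 0, 0]],
    [[-0.062, -0.0229, 0], [0, 0, 0]],
  ],
)

```text
time: 8.22
tcp_pos: [445.7, -197.6, 93.0]
orientation: [-2.179, -2.262, -0.001]
wrist_force: [0.8, 0.5, -3.1]
width: 21.2
gripper_force: 88.1
```

Run:
```python
from h import *
go(445.9,-198.4,93.5,2.1)
f={n:grab_frame(n)[...,::-1].copy() for n in("top","side")}
for n in f: cv2.imwrite(f"pics/{n}4.png",f[n])
cv2.imwrite("pics/c4.png",np.hstack([cv2.resize(f["side"][110:185,290:390],(400,300),interpolation=2),cv2.resize(f["top"][165:240,350:450],(400,300),interpolation=2)]))
```

```text
t 8.22 tcp [ 445.6963 -197.5882   93.0148] F [ 0.8111  0.4776 -3.085 ] w 21.2 go [-0.0008  0.0002 -0.0005] [ 0.0001 -0.0004  0.0006]
```

View pics/c4.png

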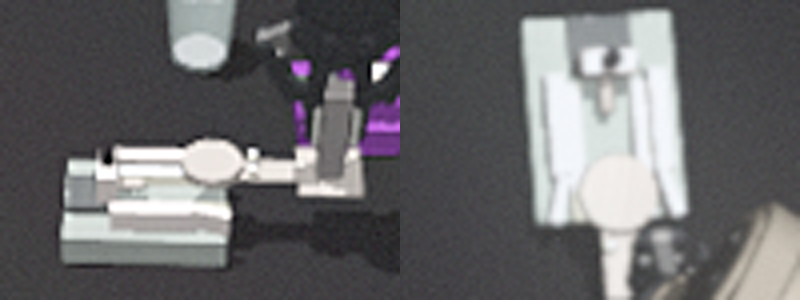

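The side crop shows the disc over the stage mouth and the lifter level. The top crop shows the disc at about pixel (405,213), centred over the mouth. I check the numbers with a colour mask (disc pinkish, stage bluish).

Run:
```python
from h import *
f=cv2.imread("pics/top4.png"); g=up(f,385,195,40,35).astype(int); m=((g[...,2]-g[...,0])>3)&(g[...,1]>140)
m=cv2.morphologyEx(cv2.medianBlur(m.astype(np.uint8),15),cv2.MORPH_OPEN,cv2.getStructuringElement(2,(111,111)))
p=back(big(m),385,195); d=ray("top",p,73); print(p.min(0),p.max(0),cv2.minEnclosingCircle(d.astype(np.float32)))
c=np.array(cv2.minEnclosingCircle(d.astype(np.float32))[0]); a=np.radians(2.1); q=c-[559.8,-194.2]
print("disc in stage",q@[np.cos(a),np.sin(a)],q@[-np.sin(a),np.cos(a)])
q=get_state()["tcp_pos"][:2]-[559.8,-194.2]; print("lifter in stage",q@[np.cos(a),np.sin(a)],q@[-np.sin(a),np.cos(a)])
```

```text
[393.94 203.44] [413.94 223.81] ((535.5741577148438, -191.97996520996094), 24.941686630249023)
disc in stage -24.12822175059559 3.106268508730699
lifter in stage -114.20506583693138 0.6632881226988467
```

jog_arm(
  moves=[
    [[-0.0005, 0.0005, 0.001], [0, 0, 0]],
    [[-0.001, 0.001, 0.003], [0, 0, 0]],
    [[-0.0015, 0.0015, 0.005], [0, 0, 0]],
    [[-0.0017, 0.002, 0.007], [0, 0, 0]],
    [[-0.0017, 0.002, 0.009], [0, 0, 0]],
    [[-0.0017, 0.002, 0.011], [0, 0, 0]],
    [[-0.0017, 0.002, 0.013], [0, 0, 0]],
    [[-0.0017, 0.002, 0.015], [0, 0, 0]],
    [[-0.0017, 0.002, 0.0165], [0, 0, 0]],
    [[-0.0017, 0.002, 0.0175], [0, 0, 0]],
    [[-0.0017, 0.002, 0.018], [0, 0, 0]],
    [[-0.0017, 0.002, 0.018], [0, 0, 0]],
  ],
)

```text
time: 9.32
tcp_pos: [447.5, -199.8, 75.0]
orientation: [-2.181, -2.261, 0.0]
wrist_force: [0.1, 1.2, -2.8]
width: 21.1
gripper_force: 88.1
```

jog_arm(
  moves=[
    [[0, 0, 0.0005], [0, 0, 0]],
    [[0, 0, 0.001], [0, 0, 0]],
    [[0, 0, 0.0015], [0, 0, 0]],
    [[0, 0, 0.002], [0, 0, 0]],
    [[0, 0, 0.0025], [0, 0, 0]],
    [[0, 0, 0.003], [0, 0, 0]],
    [[0, 0, 0.0035], [0, 0, 0]],
    [[0, 0, 0.004], [0, 0, 0]],
    [[0, 0, 0.0045], [0, 0, 0]],
    [[0, 0, 0.005], [0, 0, 0]],
    [[0, 0, 0.0055], [0, 0, 0]],
    [[0, 0, 0.006], [0, 0, 0]],
  ],
)

```text
time: 10.32
tcp_pos: [448.0, -200.0, 69.3]
orientation: [2.18, 2.261, 0.001]
wrist_force: [-0.4, 0.4, -2.0]
width: 21.2
gripper_force: 88.3
```

Run:
```python
from h import *
go(445.9,-198.4,67.5,2.1)
print(get_state()["ft_torque"])
```

```text
t 10.32 tcp [ 447.9942 -200.0055   69.3437] F [-0.384   0.4366 -2.0025] w 21.2 go [ 0.0017 -0.002   0.0018] [ 0.001   0.0003 -0.0004]
[-0.02  0.01  0.01]
```

jog_arm(
  moves=[
    [[0, 0, 0.0005], [0, 0, 0]],
    [[0, 0, 0.001], [0, 0, 0]],
    [[0, 0, 0.0015], [0, 0, 0]],
    [[0, 0, 0.002], [0, 0, 0]],
    [[0, 0, 0.002], [0, 0, 0]],
    [[0, 0, 0.002], [0, 0, 0]],
  ],
)

```text
time: 10.82
tcp_pos: [447.5, -199.8, 67.0]
orientation: [-2.181, -2.261, 0.0]
wrist_force: [-0.1, -0.3, -1.3]
width: 21.4
gripper_force: 88.3
```

Run:
```python
from h import *
go(445.9,-198.4,67.5,2.1)
f={n:grab_frame(n)[...,::-1].copy() for n in("top","side")}
for n in f: cv2.imwrite(f"pics/{n}5.png",f[n])
cv2.imwrite("pics/c5.png",np.hstack([cv2.resize(f["side"][130:190,290:370],(400,300),interpolation=2),cv2.resize(f["top"][165:240,350:450],(400,300),interpolation=2)]))
print([np.round(get_state()["wrist_force"],2)])
```

```text
t 10.82 tcp [ 447.4995 -199.8082   67.0328] F [-0.0617 -0.2853 -1.3435] w 21.4 go [ 0.0015 -0.0015 -0.0005] [-0.     -0.     -0.0003]
[array([ 0.86, -0.75, -1.94])]
```

View pics/c5.png

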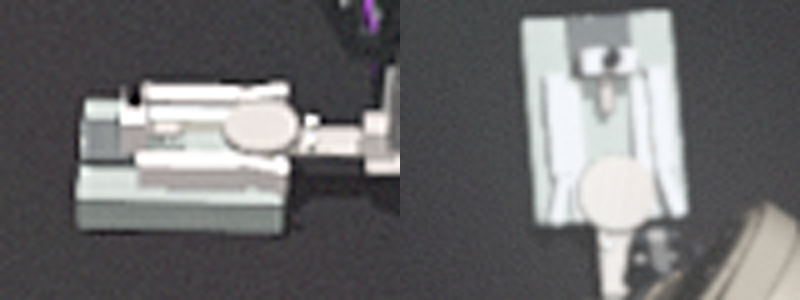

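The side crop shows the disc flat on the rails at about (342,155), with the pins behind it. The top crop shows it centred in the mouth at (404,213), with the button nose tip at about (401,194.5). I estimate the button face from that before pushing.

Run:
```python
from h import *
a=np.radians(2.1);u=np.array([np.cos(a),np.sin(a)]);v=np.array([-np.sin(a),np.cos(a)]);S=np.array([559.8,-194.2])
for n,px,z in(("top",[401,194.3],46),("side",[323.6,156],46),("top",[404,213],50)):
    q=ray(n,[px],z)[0]-S; print(n,q@u,q@v)
q=get_state()["tcp_pos"][:2]-S; print("lifter",q@u,q@v)
```

```text
top 26.233964258534137 2.337344597996659
side 37.07369242898246 3.1869646473711484
top -21.212684937305156 -0.7022541582726793
lifter -112.3890433382063 -1.4926643834424942
```

jog_arm(
  moves=[
    [[0.0003, 0.0007, 0], [0, 0, 0]],
    [[0.0007, 0.002, 0], [0, 0, 0]],
    [[0.001, 0.0035, 0], [0, 0, 0]],
    [[0.0013, 0.005, 0], [0, 0, 0]],
    [[0.0016, 0.007, 0], [0, 0, 0]],
    [[0.002, 0.009, 0], [0, 0, 0]],
    [[0.002, 0.011, 0], [0, 0, 0]],
    [[0.002, 0.013, 0], [0, 0, 0]],
    [[0.002, 0.0145, 0], [0, 0, 0]],
    [[0.002, 0.016, 0], [0, 0, 0]],
    [[0.002, 0.0175, 0], [0, 0, 0]],
    [[0.002, 0.019, 0], [0, 0, 0]],
  ],
)

```text
time: 11.92
tcp_pos: [466.5, -197.1, 67.0]
orientation: [-2.181, -2.261, 0.0]
wrist_force: [0.7, -0.2, -1.7]
width: 21.2
gripper_force: 88.3
```

```bash
cat >> h.py <<'E'
A_=np.radians(2.1);U=np.array([np.cos(A_),np.sin(A_)]);V=np.array([-np.sin(A_),np.cos(A_)]);S0=np.array([559.8,-194.2])
def feel(k=6):
    P=[];F=[];T=[]
    for _ in range(k):
        grab_frame("top"); s=get_state(); P.append(s["tcp_pos"]);F.append(s["wrist_force"]);T.append(s["ft_torque"])
    P,F,T=(np.mean(i,0) for i in(P,F,T)); q=P[:2]-S0
    print("t %.2f"%s["time"],"lifter x %.2f y %.2f z %.2f"%(q@U,q@V,P[2]),"Fpush %.2f Flat %.2f Fz %.2f"%(-F[:2]@U,F[:2]@V,F[2]),"T",T,"w %.1f g %.0f"%(s["width"],s["gripper_force"]))
E
python3 -c "
from h import *
feel(6); go(0,0,67,2.1)"
```

```text
t 12.22 lifter x -93.08 y 0.48 z 67.12 Fpush 0.30 Flat 0.29 Fz -1.30 T [ 0.    0.04 -0.01] w 21.0 g 88
t 12.22 tcp [ 466.5879 -197.1585   67.1558] F [ 0.0355  0.7808 -1.3359] w 21.0 go [ 0.2139 -0.4591 -0.    ] [ 0.0004  0.0001 -0.0004]
```

jog_arm(
  moves=[
    [[0, 0.0005, 0], [0, 0, 0]],
    [[0, 0.0013, 0], [0, 0, 0]],
    [[0, 0.002, 0], [0, 0, 0]],
    [[0, 0.0027, 0], [0, 0, 0]],
    [[0, 0.0033, 0], [0, 0, 0]],
    [[0, 0.004, 0], [0, 0, 0]],
  ],
)

```text
time: 12.72
tcp_pos: [470.4, -197.0, 67.0]
orientation: [-2.181, -2.261, 0.0]
wrist_force: [-0.8, 0.6, -1.5]
width: 21.2
gripper_force: 88.3
```

Run:
```python
from h import *
feel(6)
f=grab_frame("top")[...,::-1].copy(); cv2.imwrite("pics/top6.png",f); g=grab_frame("side")[...,::-1].copy(); cv2.imwrite("pics/side6.png",g)
cv2.imwrite("pics/c6.png",np.hstack([cv2.resize(g[140:180,300:350],(400,320),interpolation=2),cv2.resize(f[165:225,375:430],(400,436),interpolation=2)[:320]]))
```

```text
t 13.02 lifter x -89.24 y 0.51 z 67.06 Fpush 0.32 Flat 0.21 Fz -1.59 T [ 0.    0.07 -0.02] w 20.9 g 88
```

View pics/c6.png

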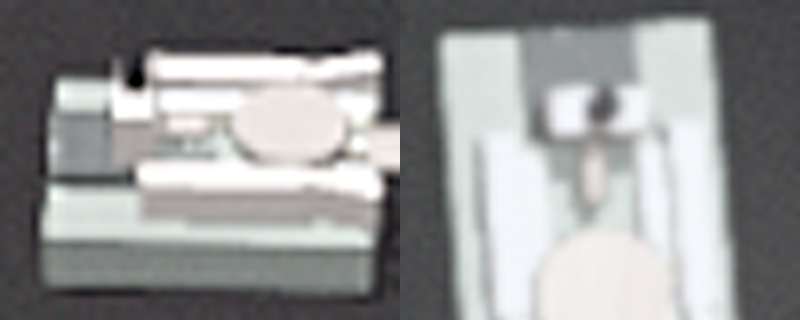

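The disc's front edge is at crop (605,228) and the nose tip is at about (594,203). In the side crop they are at 232 and 203. Both views put the gap at about 8–9 mm, so I advance 5 mm and then feel for contact.

jog_arm(
  moves=[
    [[0, 0.0005, 0], [0, 0, 0]],
    [[0, 0.0014, 0], [0, 0, 0]],
    [[0, 0.0023, 0], [0, 0, 0]],
    [[0, 0.0032, 0], [0, 0, 0]],
    [[0, 0.0041, 0], [0, 0, 0]],
    [[0, 0.005, 0], [0, 0, 0]],
  ],
)

```text
time: 13.62
tcp_pos: [475.5, -196.8, 67.0]
orientation: [-2.181, -2.261, 0.0]
wrist_force: [-1.2, -0.2, -1.4]
width: 21.1
gripper_force: 88.3
```

```bash
python3 -c "
from h import *
feel(8)"
```

```text
t 14.02 lifter x -84.16 y 0.50 z 67.11 Fpush 0.23 Flat -0.10 Fz -1.76 T [ 0.    0.02 -0.02] w 21.0 g 88
```

jog_arm(
  moves=[
    [[0, 0.0003, 0], [0, 0, 0]],
    [[0, 0.0006, 0], [0, 0, 0]],
    [[0, 0.0009, 0], [0, 0, 0]],
    [[0, 0.001, 0], [0, 0, 0]],
  ],
)

```text
time: 14.35
tcp_pos: [476.3, -196.8, 67.0]
orientation: [-2.181, -2.261, 0.0]
wrist_force: [0.1, 0.3, -0.9]
width: 21.0
gripper_force: 88.3
```

```bash
python3 -c "
from h import *
feel(8)"
```

```text
t 14.75 lifter x -83.49 y 0.51 z 67.01 Fpush 0.29 Flat 0.23 Fz -1.90 T [-0.01  0.14 -0.01] w 20.7 g 88
```

jog_arm(
  moves=[
    [[0, 0.0003, 0], [0, 0, 0]],
    [[0, 0.0006, 0], [0, 0, 0]],
    [[0, 0.0009, 0], [0, 0, 0]],
    [[0, 0.001, 0], [0, 0, 0]],
  ],
)

```text
time: 15.08
tcp_pos: [477.5, -196.7, 67.1]
orientation: [2.181, 2.261, 0.0]
wrist_force: [-1.3, -0.2, -1.3]
width: 21.4
gripper_force: 88.3
```

```bash
python3 -c "
from h import *
feel(6)"
```

```text
t 15.38 lifter x -82.32 y 0.50 z 67.08 Fpush 0.63 Flat 0.07 Fz -1.53 T [-0.01  0.11  0.01] w 20.9 g 88
```

jog_arm(
  moves=[
    [[0, 0.0003, 0], [0, 0, 0]],
    [[0, 0.0006, 0], [0, 0, 0]],
    [[0, 0.0009, 0], [0, 0, 0]],
    [[0, 0.001, 0], [0, 0, 0]],
  ],
)

```text
time: 15.72
tcp_pos: [478.0, -196.7, 67.0]
orientation: [-2.18, -2.261, 0.001]
wrist_force: [-1.7, 0.5, -0.2]
width: 21.2
gripper_force: 88.3
```

```bash
python3 -c "
from h import *
feel(6)"
```

```text
t 16.02 lifter x -81.76 y 0.50 z 66.95 Fpush 1.52 Flat 0.31 Fz -1.34 T [-0.01  0.36  0.01] w 21.1 g 88
```

jog_arm(
  moves=[
    [[0, 0.0003, 0], [0, 0, 0]],
    [[0, 0.0005, 0], [0, 0, 0]],
    [[0, 0.0005, 0], [0, 0, 0]],
  ],
)

```text
time: 16.27
tcp_pos: [478.4, -196.7, 66.9]
orientation: [-2.18, -2.261, 0.001]
wrist_force: [-2.5, 0.2, -0.7]
width: 21.3
gripper_force: 88.4
```

```bash
python3 -c "
from h import *
feel(8)"
```

```text
t 16.67 lifter x -81.31 y 0.51 z 66.92 Fpush 2.80 Flat -0.05 Fz -1.47 T [-0.03  0.67 -0.  ] w 21.1 g 88
```

jog_arm(
  moves=[
    [[0, 0.0003, 0], [0, 0, 0]],
    [[0, 0.0005, 0], [0, 0, 0]],
    [[0, 0.0005, 0], [0, 0, 0]],
  ],
)

```text
time: 16.92
tcp_pos: [478.9, -196.6, 66.9]
orientation: [-2.18, -2.261, 0.001]
wrist_force: [-3.7, 0.1, -1.0]
width: 20.7
gripper_force: 88.4
```

```bash
python3 -c "
from h import *
feel(8);go(0,0,67,2.1)"
```

```text
t 17.32 lifter x -80.83 y 0.53 z 66.92 Fpush 4.17 Flat -0.03 Fz -1.31 T [-0.03  1.04  0.  ] w 21.6 g 88
t 17.32 tcp [ 479.0625 -196.6569   66.9274] F [-3.433  -0.2742 -1.7804] w 21.6 go [ 0.2139 -0.4716  0.0003] [-0.0007 -0.0002 -0.0005]
```

jog_arm(
  moves=[
    [[0, 0.0003, 0], [0, 0, 0]],
    [[0, 0.0006, 0], [0, 0, 0]],
    [[0, 0.0009, 0], [0, 0, 0]],
    [[0, 0.001, 0], [0, 0, 0]],
  ],
)

```text
time: 17.65
tcp_pos: [479.5, -196.6, 66.9]
orientation: [-2.18, -2.26, 0.002]
wrist_force: [-6.0, 0.2, 0.6]
width: 21.4
gripper_force: 88.5
```

```bash
python3 -c "
from h import *
feel(8);go(0,0,67,2.1)"
```

```text
t 18.05 lifter x -80.35 y 0.51 z 66.87 Fpush 6.04 Flat 0.13 Fz -0.23 T [-0.02  1.38  0.02] w 20.8 g 89
t 18.05 tcp [ 479.4656 -196.6473   66.8638] F [-6.7111  0.2738 -1.0451] w 20.8 go [ 0.2138 -0.4721  0.0008] [-0.0018 -0.0005 -0.0006]
```

jog_arm(
  moves=[
    [[0, 0.0003, 0], [0, 0, 0]],
    [[0, 0.0006, 0], [0, 0, 0]],
    [[0, 0.0009, 0], [0, 0, 0]],
    [[0, 0.001, 0], [0, 0, 0]],
  ],
)

```text
time: 18.38
tcp_pos: [479.8, -196.6, 66.7]
orientation: [-2.179, -2.259, 0.003]
wrist_force: [-7.3, -0.2, 0.5]
width: 21.1
gripper_force: 88.6
```

```bash
python3 -c "
from h import *
feel(14);go(0,0,67,2.1)"
```

```text
t 19.08 lifter x -80.06 y 0.53 z 66.67 Fpush 6.82 Flat 0.21 Fz -0.09 T [-0.05  1.57  0.01] w 20.8 g 89
t 19.08 tcp [ 479.775  -196.6148   66.68  ] F [-7.3228  0.3739 -0.0532] w 20.8 go [ 0.2137 -0.4724  0.0013] [-0.003  -0.0007 -0.0008]
```

jog_arm(
  moves=[
    [[0, 0.0003, -0.0001], [-0.001, 0, 0]],
    [[0, 0.0006, -0.0002], [-0.002, 0, 0]],
    [[0, 0.0008, -0.0003], [-0.003, 0, 0]],
    [[0, 0.001, -0.0003], [-0.003, 0, 0]],
  ],
)

```text
time: 19.42
tcp_pos: [480.0, -196.5, 66.6]
orientation: [-2.18, -2.259, 0.001]
wrist_force: [-7.4, -0.2, -0.1]
width: 21.5
gripper_force: 88.5
```

```bash
python3 -c "
from h import *
feel(14);go(0,0,67,2.1)"
```

```text
t 20.12 lifter x -79.84 y 0.57 z 66.64 Fpush 7.41 Flat -0.10 Fz -0.63 T [-0.07  1.77  0.01] w 20.9 g 88
t 20.12 tcp [ 479.9761 -196.5373   66.6239] F [-7.0497 -0.5896 -0.7484] w 20.9 go [ 0.2135 -0.4727  0.0006] [-0.0015 -0.0011 -0.001 ]
```

jog_arm(
  moves=[
    [[0, 0.0003, -0.0001], [-0.0005, 0, 0]],
    [[0, 0.0006, -0.0002], [-0.001, 0, 0]],
    [[0, 0.0009, -0.0003], [-0.0015, 0, 0]],
    [[0, 0.0011, -0.0003], [-0.0015, 0, 0]],
  ],
)

```text
time: 20.45
tcp_pos: [480.3, -196.5, 66.7]
orientation: [-2.18, -2.259, 0.0]
wrist_force: [-7.7, -0.9, -0.7]
width: 21.0
gripper_force: 88.5
```

```bash
python3 -c "
from h import *
feel(20);go(0,0,67,2.1);f=grab_frame('top');cv2.imwrite('pics/top7.png',f[...,::-1]);f=grab_frame('side');cv2.imwrite('pics/side7.png',f[...,::-1])"
```

```text
t 21.45 lifter x -79.54 y 0.62 z 66.67 Fpush 8.10 Flat -0.11 Fz -0.66 T [-0.07  2.01 -0.  ] w 21.1 g 89
t 21.45 tcp [ 480.2902 -196.5026   66.6736] F [-8.819  -0.6329 -0.7872] w 21.1 go [ 0.2134 -0.473   0.0007] [-0.0015 -0.0014 -0.0011]
```

About 8 N was held for a second. Now a slow withdrawal.

jog_arm(
  moves=[
    [[0, -0.00015, 0], [0, 0, 0]],
    [[0, -0.0003, 0], [0, 0, 0]],
    [[0, -0.00045, 0], [0, 0, 0]],
    [[0, -0.0006, 0], [0, 0, 0]],
    [[0, -0.00075, 0], [0, 0, 0]],
    [[0, -0.0009, 0], [0, 0, 0]],
    [[0, -0.00105, 0], [0, 0, 0]],
    [[0, -0.0012, 0], [0, 0, 0]],
    [[0, -0.00135, 0], [0, 0, 0]],
    [[0, -0.0015, 0], [0, 0, 0]],
    [[0, -0.00165, 0], [0, 0, 0]],
    [[0, -0.0018, 0], [0, 0, 0]],
  ],
)

```text
time: 22.55
tcp_pos: [479.8, -196.3, 66.8]
orientation: [-2.181, -2.261, -0.002]
wrist_force: [-5.7, -0.6, -2.6]
width: 21.0
gripper_force: 88.4
```

jog_arm(
  moves=[
    [[0, -0.00015, 0], [0, 0, 0]],
    [[0, -0.0003, 0], [0, 0, 0]],
    [[0, -0.00045, 0], [0, 0, 0]],
    [[0, -0.0006, 0], [0, 0, 0]],
    [[0, -0.00075, 0], [0, 0, 0]],
    [[0, -0.0009, 0], [0, 0, 0]],
    [[0, -0.00105, 0], [0, 0, 0]],
    [[0, -0.0012, 0], [0, 0, 0]],
    [[0, -0.00135, 0], [0, 0, 0]],
    [[0, -0.0015, 0], [0, 0, 0]],
    [[0, -0.00165, 0], [0, 0, 0]],
    [[0, -0.0018, 0], [0, 0, 0]],
  ],
)

```text
time: 23.55
tcp_pos: [479.4, -196.5, 67.4]
orientation: [2.179, 2.26, 0.005]
wrist_force: [-4.6, 0.1, -2.9]
width: 20.9
gripper_force: 88.4
```

jog_arm(
  moves=[
    [[0, -0.0001, 0], [0, 0, 0]],
    [[0, -0.0002, 0], [0, 0, 0]],
    [[0, -0.0003, 0], [0, 0, 0]],
    [[0, -0.0004, 0], [0, 0, 0]],
    [[0, -0.0005, 0], [0, 0, 0]],
    [[0, -0.0006, 0], [0, 0, 0]],
    [[0, -0.0007, 0], [0, 0, 0]],
    [[0, -0.0008, 0], [0, 0, 0]],
    [[0, -0.0009, 0], [0, 0, 0]],
    [[0, -0.001, 0], [0, 0, 0]],
    [[0, -0.0011, 0], [0, 0, 0]],
    [[0, -0.0012, 0], [0, 0, 0]],
  ],
)

```text
time: 24.55
tcp_pos: [479.1, -196.7, 67.8]
orientation: [2.178, 2.259, 0.006]
wrist_force: [-3.3, -0.1, -2.9]
width: 21.4
gripper_force: 88.4
```

```bash
python3 -c "
from h import *
feel(6);go(0,0,67,2.1)"
```

```text
t 24.85 lifter x -80.79 y 0.47 z 67.77 Fpush 3.54 Flat 0.26 Fz -2.49 T [0.01 1.02 0.01] w 21.2 g 88
t 24.85 tcp [ 479.0288 -196.7216   67.7675] F [-3.5196 -0.0115 -2.3843] w 21.2 go [ 0.214  -0.4716 -0.0018] [ 0.0051  0.0002 -0.0003]
```

jog_arm(
  moves=[
    [[0, -0.0001, 0.0001], [0.0005, 0, 0]],
    [[0, -0.0002, 0.0002], [0.001, 0, 0]],
    [[0, -0.0003, 0.0003], [0.0015, 0, 0]],
    [[0, -0.0004, 0.0004], [0.002, 0, 0]],
    [[0, -0.0005, 0.0005], [0.0025, 0, 0]],
    [[0, -0.0006, 0.0006], [0.003, 0, 0]],
    [[0, -0.0007, 0.0007], [0.0035, 0, 0]],
    [[0, -0.0008, 0.0007], [0.004, 0, 0]],
    [[0, -0.0009, 0.0007], [0.0045, 0, 0]],
    [[0, -0.001, 0.0007], [0.005, 0, 0]],
    [[0, -0.0011, 0.0007], [0.005, 0, 0]],
    [[0, -0.0012, 0.0007], [0.005, 0, 0]],
  ],
)

```text
time: 25.85
tcp_pos: [478.2, -196.8, 67.2]
orientation: [2.18, 2.261, 0.001]
wrist_force: [-1.3, -0.5, -1.8]
width: 21.3
gripper_force: 88.6
```

jog_arm(
  moves=[
    [[0, -0.0001, 0], [0, 0, 0]],
    [[0, -0.0002, 0], [0, 0, 0]],
    [[0, -0.0003, 0], [0, 0, 0]],
    [[0, -0.0004, 0], [0, 0, 0]],
    [[0, -0.0005, 0], [0, 0, 0]],
    [[0, -0.0006, 0], [0, 0, 0]],
    [[0, -0.0007, 0], [0, 0, 0]],
    [[0, -0.0008, 0], [0, 0, 0]],
    [[0, -0.0009, 0], [0, 0, 0]],
    [[0, -0.001, 0], [0, 0, 0]],
    [[0, -0.0011, 0], [0, 0, 0]],
    [[0, -0.0012, 0], [0, 0, 0]],
  ],
)

```text
time: 26.85
tcp_pos: [476.3, -196.8, 66.9]
orientation: [-2.181, -2.261, 0.001]
wrist_force: [0.6, 1.0, -1.3]
width: 20.8
gripper_force: 88.6
```

```bash
python3 -c "
from h import *
feel(6);go(0,0,67,2.1)"
```

```text
t 27.15 lifter x -83.51 y 0.49 z 66.93 Fpush 0.03 Flat -0.34 Fz -1.82 T [-0.01  0.03 -0.01] w 21.3 g 89
t 27.15 tcp [ 476.3428 -196.7664   66.9302] F [-0.3091 -0.065  -2.0204] w 21.3 go [ 0.2139 -0.4689  0.0002] [-0.0005 -0.     -0.0003]
```

```bash
cat >> h.py <<'E'
def disc(f):
    g=up(f,385,180,40,45).astype(int); m=((g[...,2]-g[...,0])>3)&(g[...,1]>140)
    m=cv2.morphologyEx(cv2.medianBlur(m.astype(np.uint8),15),cv2.MORPH_OPEN,cv2.getStructuringElement(2,(121,121)))
    p=back(big(m),385,180); c=np.array(cv2.minEnclosingCircle(ray("top",p,50).astype(np.float32))[0])-S0; e=ray("top",p,50).mean(0)-S0
    return c@U,c@V,e@U,e@V
E
python3 - <<'E'
from h import *
for k in(5,6,7): print(k,np.array(disc(cv2.imread(f"pics/top{k}.png"))))
for i in range(3): print(np.array(disc(grab_frame("top")[...,::-1])))
E
```

```text
5 [-22.54  -0.29 -22.22   0.05]
6 [-2.34  1.49 -1.61  1.81]
7 [7.2  2.04 7.85 2.32]
[5.17 2.06 5.32 1.82]
[5.15 1.69 5.23 1.43]
[5.16 1.57 5.38 1.58]
```

jog_arm(
  moves=[
    [[0, -0.0003, 0], [0, 0, 0]],
    [[0, -0.0008, 0], [0, 0, 0]],
    [[0, -0.0014, 0], [0, 0, 0]],
    [[0, -0.002, 0], [0, 0, 0]],
    [[0, -0.0027, 0], [0, 0, 0]],
    [[0, -0.0035, 0], [0, 0, 0]],
    [[0, -0.0043, 0], [0, 0, 0]],
    [[0, -0.0052, 0], [0, 0, 0]],
    [[0, -0.0062, 0], [0, 0, 0]],
    [[0, -0.0072, 0], [0, 0, 0]],
    [[0, -0.0082, 0], [0, 0, 0]],
    [[0, -0.009, 0], [0, 0, 0]],
  ],
)

```text
time: 28.3
tcp_pos: [467.2, -197.1, 66.9]
orientation: [-2.181, -2.261, 0.001]
wrist_force: [-0.0, 0.3, -1.6]
width: 21.1
gripper_force: 88.6
```

Run:
```python
from h import *
for i in range(3): f=grab_frame("top")[...,::-1]; print(np.array(disc(f)))
g=grab_frame("side")[...,::-1]
cv2.imwrite("pics/c8.png",np.hstack([cv2.resize(g[140:180,300:350],(400,320),interpolation=2),cv2.resize(f[165:225,375:430],(400,436),interpolation=2)[:320]]))
go(0,0,67,2.1)
```

```text
[3.94 1.47 4.02 1.23]
[4.08 1.12 4.15 1.02]
[3.8  1.64 4.11 1.08]
t 28.5 tcp [ 467.3948 -197.0992   66.9699] F [ 0.1127  0.4149 -2.2151] w 21.4 go [ 0.2139 -0.4599  0.0001] [-0.0003  0.     -0.0003]
```

View pics/c8.png

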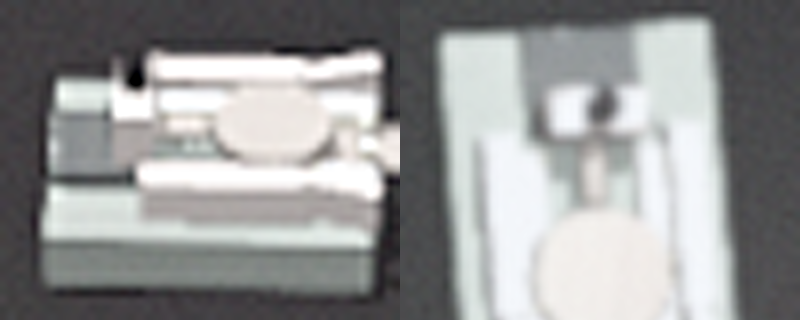

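The crop shows the disc at about (603,275) in the top half and the nose reaching its front edge. The masks, though, hint the disc may have crept back about 1 mm. I re-seat it with the blade a little lower, then withdraw even more slowly.

jog_arm(
  moves=[
    [[0, 0, 0.0004], [0, 0, 0]],
    [[0, 0, 0.0008], [0, 0, 0]],
    [[0, 0.0005, 0.0012], [0, 0, 0]],
    [[0, 0.0015, 0.0012], [0, 0, 0]],
    [[0, 0.0027, 0.0012], [0, 0, 0]],
    [[0, 0.004, 0.0012], [0, 0, 0]],
    [[0, 0.005, 0.0012], [0, 0, 0]],
    [[0, 0.006, 0.0012], [0, 0, 0]],
    [[0, 0.007, 0.0012], [0, 0, 0]],
    [[0, 0.008, 0.0012], [0, 0, 0]],
    [[0, 0.0086, 0.0012], [0, 0, 0]],
    [[0, 0.009, 0.0012], [0, 0, 0]],
  ],
)

```text
time: 29.5
tcp_pos: [476.5, -196.8, 65.8]
orientation: [-2.18, -2.261, 0.001]
wrist_force: [0.3, 0.6, -1.9]
width: 20.9
gripper_force: 88.6
```

```bash
python3 -c "
from h import *
feel(4)"
```

```text
t 29.70 lifter x -83.46 y 0.50 z 65.74 Fpush -0.01 Flat -0.35 Fz -1.40 T [ 0.03 -0.01  0.01] w 20.9 g 89
```

jog_arm(
  moves=[
    [[0, 0.0003, 0], [0, 0, 0]],
    [[0, 0.0006, 0], [0, 0, 0]],
    [[0, 0.0008, 0], [0, 0, 0]],
    [[0, 0.001, 0], [0, 0, 0]],
  ],
)

```text
time: 30.03
tcp_pos: [477.4, -196.7, 65.8]
orientation: [-2.181, -2.261, 0.001]
wrist_force: [0.6, -0.1, -1.2]
width: 20.9
gripper_force: 88.6
```

```bash
python3 -c "
from h import *
feel(5);go(0,0,65.8,2.1)
for i in range(2): print(np.array(disc(grab_frame('top')[...,::-1])))"
```

```text
t 30.28 lifter x -82.48 y 0.51 z 65.74 Fpush -0.03 Flat 0.05 Fz -1.42 T [-0.    0.01 -0.  ] w 21.2 g 89
t 30.28 tcp [ 477.3305 -196.7191   65.7384] F [ 0.637   0.3492 -0.9996] w 21.2 go [ 0.2139 -0.4699  0.0002] [-0.0005 -0.     -0.0003]
[5.14 1.81 5.59 1.95]
[5.25 1.77 5.8  1.99]
```

jog_arm(
  moves=[
    [[0, 0.0002, 0], [0, 0, 0]],
    [[0, 0.0004, 0], [0, 0, 0]],
    [[0, 0.0006, 0], [0, 0, 0]],
    [[0, 0.0006, 0], [0, 0, 0]],
  ],
)

```text
time: 30.72
tcp_pos: [477.8, -196.7, 65.7]
orientation: [-2.18, -2.261, 0.001]
wrist_force: [-0.3, -0.0, -1.4]
width: 21.0
gripper_force: 88.6
```

```bash
python3 -c "
from h import *
feel(6)
for i in range(2): print(np.array(disc(grab_frame('top')[...,::-1])))"
```

```text
t 31.02 lifter x -81.98 y 0.50 z 65.71 Fpush 0.10 Flat 0.30 Fz -1.53 T [-0.    0.08  0.01] w 21.1 g 89
[5.69 2.09 6.06 2.09]
[5.34 1.95 5.67 1.94]
```

jog_arm(
  moves=[
    [[0, 0.0002, 0], [0, 0, 0]],
    [[0, 0.0004, 0], [0, 0, 0]],
    [[0, 0.0006, 0], [0, 0, 0]],
    [[0, 0.0006, 0], [0, 0, 0]],
  ],
)

```text
time: 31.45
tcp_pos: [478.1, -196.7, 65.6]
orientation: [-2.18, -2.26, 0.001]
wrist_force: [-1.9, -0.4, -0.9]
width: 21.2
gripper_force: 88.6
```

```bash
python3 -c "
from h import *
feel(6)
for i in range(2): print(np.array(disc(grab_frame('top')[...,::-1])))"
```

```text
t 31.75 lifter x -81.72 y 0.50 z 65.60 Fpush 1.69 Flat 0.08 Fz -1.29 T [-0.01  0.41 -0.03] w 21.3 g 89
[5.94 2.16 6.   1.93]
[5.91 1.91 6.21 1.97]
```

jog_arm(
  moves=[
    [[0, -5e-05, 0], [0, 0, 0]],
    [[0, -0.0001, 0], [0, 0, 0]],
    [[0, -0.00015, 0], [0, 0, 0]],
    [[0, -0.0002, 0], [0, 0, 0]],
    [[0, -0.00025, 0], [0, 0, 0]],
    [[0, -0.0003, 0], [0, 0, 0]],
    [[0, -0.00035, 0], [0, 0, 0]],
    [[0, -0.0004, 0], [0, 0, 0]],
    [[0, -0.00045, 0], [0, 0, 0]],
    [[0, -0.0005, 0], [0, 0, 0]],
    [[0, -0.00055, 0], [0, 0, 0]],
    [[0, -0.0006, 0], [0, 0, 0]],
  ],
)

```text
time: 32.85
tcp_pos: [478.2, -196.7, 65.8]
orientation: [2.181, 2.261, -0.0]
wrist_force: [-1.0, -0.3, -2.0]
width: 20.7
gripper_force: 88.6
```

jog_arm(
  moves=[
    [[0, -8e-05, 0], [0, 0, 0]],
    [[0, -0.00016, 0], [0, 0, 0]],
    [[0, -0.00024, 0], [0, 0, 0]],
    [[0, -0.00032, 0], [0, 0, 0]],
    [[0, -0.0004, 0], [0, 0, 0]],
    [[0, -0.00048, 0], [0, 0, 0]],
    [[0, -0.00056, 0], [0, 0, 0]],
    [[0, -0.00064, 0], [0, 0, 0]],
    [[0, -0.00072, 0], [0, 0, 0]],
    [[0, -0.0008, 0], [0, 0, 0]],
    [[0, -0.0009, 0], [0, 0, 0]],
    [[0, -0.001, 0], [0, 0, 0]],
  ],
)

```text
time: 33.85
tcp_pos: [477.0, -196.8, 65.8]
orientation: [-2.181, -2.261, 0.0]
wrist_force: [0.2, 0.4, -1.6]
width: 21.3
gripper_force: 88.6
```

```bash
python3 -c "
from h import *
feel(4);go(0,0,65.8,2.1)
for i in range(3): print(np.array(disc(grab_frame('top')[...,::-1])))"
```

```text
t 34.05 lifter x -82.90 y 0.49 z 65.74 Fpush -0.44 Flat 0.12 Fz -1.57 T [-0.02  0.02 -0.01] w 20.8 g 89
t 34.05 tcp [ 476.9493 -196.7173   65.738 ] F [ 0.9098 -0.4623 -2.1003] w 20.8 go [ 0.2139 -0.4695  0.0002] [-0.0004 -0.     -0.0003]
[5.31 1.78 5.68 1.74]
[4.67 1.62 5.45 2.  ]
[5.01 1.64 5.47 1.67]
```

jog_arm(
  moves=[
    [[0, -0.0001, 0], [0, 0, 0]],
    [[0, -0.0002, 0], [0, 0, 0]],
    [[0, -0.0003, 0], [0, 0, 0]],
    [[0, -0.0004, 0], [0, 0, 0]],
    [[0, -0.0006, 0], [0, 0, 0]],
    [[0, -0.0008, 0], [0, 0, 0]],
    [[0, -0.001, 0], [0, 0, 0]],
    [[0, -0.0012, 0], [0, 0, 0]],
    [[0, -0.0014, 0], [0, 0, 0]],
    [[0, -0.0016, 0], [0, 0, 0]],
    [[0, -0.0018, 0], [0, 0, 0]],
    [[0, -0.002, 0], [0, 0, 0]],
  ],
)

```text
time: 35.2
tcp_pos: [474.9, -196.8, 65.7]
orientation: [-2.181, -2.261, 0.001]
wrist_force: [-0.4, 0.1, -2.6]
width: 20.7
gripper_force: 88.6
```

```bash
python3 -c "
from h import *
for i in range(3): print(np.array(disc(grab_frame('top')[...,::-1])))"
```

```text
[5.04 1.81 4.95 1.33]
[4.73 1.7  4.8  1.45]
[4.75 1.47 4.97 1.36]
```

jog_arm(
  moves=[
    [[0, -0.0003, 0], [0, 0, 0]],
    [[0, -0.0007, 0], [0, 0, 0]],
    [[0, -0.0012, 0], [0, 0, 0]],
    [[0, -0.0018, 0], [0, 0, 0]],
    [[0, -0.0024, 0], [0, 0, 0]],
    [[0, -0.003, 0], [0, 0, 0]],
    [[0, -0.0037, 0], [0, 0, 0]],
    [[0, -0.0044, 0], [0, 0, 0]],
    [[0, -0.0051, 0], [0, 0, 0]],
    [[0, -0.0058, 0], [0, 0, 0]],
    [[0, -0.0065, 0], [0, 0, 0]],
    [[0, -0.007, 0], [0, 0, 0]],
  ],
)

```text
time: 36.35
tcp_pos: [467.8, -197.1, 65.7]
orientation: [-2.181, -2.261, 0.001]
wrist_force: [-0.7, 0.4, -1.5]
width: 20.9
gripper_force: 88.6
```

```bash
python3 -c "
from h import *
for i in range(3): f=grab_frame('top')[...,::-1];print(np.array(disc(f)))
cv2.imwrite('pics/top9.png',f);cv2.imwrite('pics/side9.png',grab_frame('side')[...,::-1])
feel(2)"
```

```text
[3.77 1.33 3.96 1.22]
[3.8  1.64 4.01 1.2 ]
[3.8  1.76 3.98 1.36]
t 36.65 lifter x -91.85 y 0.49 z 65.75 Fpush 0.27 Flat 0.10 Fz -1.19 T [-0.    0.04 -0.  ] w 21.0 g 89
```

```bash
cat > fe.py <<'E'
from h import *
from scipy.optimize import least_squares as LS
def edge(n,f,box,off):
    x,y,w,h=box; g=up(f,*box).astype(int); m=((g[...,2]-g[...,0])>3)&(g[...,1]>140)
    m=cv2.morphologyEx(cv2.medianBlur(m.astype(np.uint8),15),cv2.MORPH_OPEN,cv2.getStructuringElement(2,(81,81)))
    q=ray(n,back(big(m),x,y),50)-S0; P=np.c_[q@U,q@V]; c=np.array([P[:,0].max()-24,np.median(P[:,1])])
    for _ in range(4):
        d=P-c; k=(d[:,0]>2)&(d[:,0]<22)&(abs(np.hypot(*d.T)-24)<3)   # flanks, excluding nose and rear
        c=LS(lambda p:np.hypot(*(P[k]-p[:2]).T)-p[2],[*c,24],loss="soft_l1").x[:2] if 0 else LS(lambda p:np.hypot(*(P[k]-p).T)-24.3,c,loss="soft_l1").x
    return c,P[:,0].max()
if __name__=="__main__":
    for k in(5,6,7,9): print(k,edge("top",cv2.imread(f"pics/top{k}.png"),(385,180,40,45),0),edge("side",cv2.imread(f"pics/side{k}.png"),(310,140,45,30),0))
E
python3 fe.py
```

```text
5 (array([-23.96,  -0.64]), np.float64(1.8866379082635227)) (array([-20.01,   1.21]), np.float64(2.8350235733134923))
6 (array([-5.86,  0.64]), np.float64(20.566389294279084)) (array([-2.79,  5.59]), np.float64(20.239202777552297))
7 (array([3.4, 0.6]), np.float64(30.054880789884017)) (array([6.88, 5.61]), np.float64(29.72420698016378))
9 (array([1.05, 0.91]), np.float64(28.825023927003002)) (array([4.8 , 2.99]), np.float64(27.786629977325116))
```

Front-edge fits in both views put the disc about 7.6 mm beyond the earlier pose (7.25 mm expected), so it is consistent with touching. The earlier shift came from the mask including the blade. Now I draw the lifter out completely.

jog_arm(
  moves=[
    [[0, -0.001, 0], [0, 0, 0]],
    [[0, -0.002, 0], [0, 0, 0]],
    [[0, -0.0035, 0], [0, 0, 0]],
    [[0, -0.005, 0], [0, 0, 0]],
    [[0, -0.007, 0], [0, 0, 0]],
    [[0, -0.009, 0], [0, 0, 0]],
    [[0, -0.011, 0], [0, 0, 0]],
    [[0, -0.013, 0], [0, 0, 0]],
    [[0, -0.015, 0], [0, 0, 0]],
    [[0, -0.017, 0], [0, 0, 0]],
    [[0, -0.019, 0], [0, 0, 0]],
    [[0, -0.021, 0], [0, 0, 0]],
  ],
)

```text
time: 37.65
tcp_pos: [446.7, -197.9, 65.8]
orientation: [-2.181, -2.261, 0.001]
wrist_force: [-0.2, 0.3, -1.5]
width: 21.2
gripper_force: 88.6
```

jog_arm(
  moves=[
    [[0, -0.0025, 0], [0, 0, 0]],
    [[0, -0.005, 0], [0, 0, 0]],
    [[0, -0.008, 0], [0, 0, 0]],
    [[0, -0.011, 0], [0, 0, 0]],
    [[0, -0.014, 0], [0, 0, 0]],
    [[0, -0.018, 0], [0, 0, 0]],
    [[0, -0.022, 0], [0, 0, 0]],
    [[0, -0.026, 0], [0, 0, 0]],
    [[0, -0.03, 0], [0, 0, 0]],
    [[0, -0.033, 0], [0, 0, 0]],
    [[0, -0.035, 0], [0, 0, 0]],
    [[0, -0.036, 0], [0, 0, 0]],
  ],
)

```text
time: 38.65
tcp_pos: [410.6, -199.2, 65.8]
orientation: [-2.181, -2.261, 0.0]
wrist_force: [-0.8, -0.4, -2.0]
width: 21.0
gripper_force: 88.6
```

jog_arm(
  moves=[
    [[0, -0.003, 0], [0, 0, 0]],
    [[0, -0.007, 0], [0, 0, 0]],
    [[0, -0.012, 0], [0, 0, 0]],
    [[0, -0.017, 0], [0, 0, 0]],
    [[0, -0.022, 0], [0, 0, 0]],
    [[0, -0.026, 0], [0, 0, 0]],
    [[0, -0.029, 0], [0, 0, 0]],
    [[0, -0.03, 0], [0, 0, 0]],
  ],
)

```text
time: 39.32
tcp_pos: [380.3, -200.2, 65.8]
orientation: [-2.181, -2.26, 0.001]
wrist_force: [-0.6, -0.1, -1.5]
width: 21.0
gripper_force: 88.6
```

Run:
```python
from fe import *
feel(2); go(0,0,34,2.1)
f=grab_frame("top")[...,::-1].copy();g=grab_frame("side")[...,::-1].copy();cv2.imwrite("pics/topA.png",f);cv2.imwrite("pics/sideA.png",g)
print(edge("top",f,(385,180,40,45),0),edge("side",g,(310,140,45,30),0),disc(f))
cv2.imwrite("pics/cA.png",np.hstack([cv2.resize(g[140:180,300:350],(400,320),interpolation=2),cv2.resize(f[175:219,375:430],(400,320),interpolation=2)]))
```

```text
t 39.42 lifter x -179.22 y 0.54 z 65.81 Fpush 0.45 Flat -0.20 Fz -1.70 T [ 0.02 -0.   -0.02] w 20.9 g 89
t 39.42 tcp [ 380.8924 -200.2377   65.8435] F [-0.2176  0.3934 -1.5024] w 20.9 go [ 0.2139 -0.3734  0.032 ] [-0.0003 -0.0001 -0.0005]
(array([0.85, 0.93]), np.float64(28.472402721988523)) (array([4.88, 2.33]), np.float64(27.800182352200352)) (np.float64(4.68504943737747), np.float64(1.4515995625317595), np.float64(4.541723172097538), np.float64(1.3037077222270923))
```

View pics/cA.png

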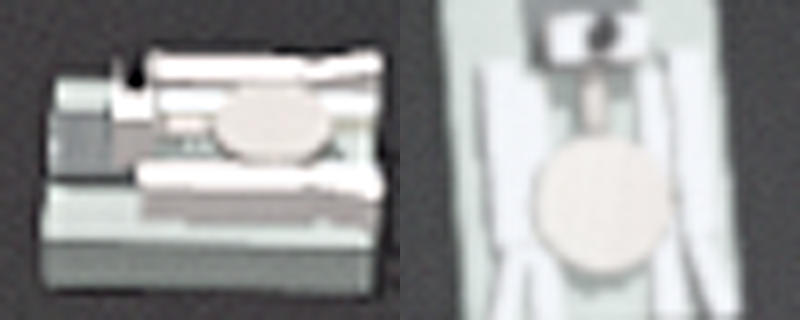

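The disc sits flat between the guides at top crop (602,203) and has not moved since the previous check. To decide whether it touches, I compare pixel profiles along the nose.

Run:
```python
import cv2,numpy as np
for k in "67A":
    s=cv2.imread(f"pics/side{k}.png").astype(int); t=cv2.imread(f"pics/top{k}.png").astype(int)
    print(k,"side rows 155,156 cols 318-334"); [print(s[r,318:335].sum(1)//3) for r in(154,155,156)]
    print("  top col 400,401,402 rows 183-205"); [print(t[183:206,c].sum(1)//3) for c in(401,402)]
```

```text
6 side rows 155,156 cols 318-334
[244 191 170 210 215 215 218 204 186 184 182 222 234 231 231 231 231]
[158 177 182 237 246 245 248 227 191 186 179 227 234 231 231 231 231]
[169 172 170 197 204 202 206 191 173 201 165 213 235 232 233 230 231]
  top col 400,401,402 rows 183-205
[145 152 173 191 217 223 222 218 212 193 167 172 191 218 235 240 239 239
 240 240 239 239 237]
[138 143 167 192 210 215 216 216 212 198 191 206 213 225 237 239 239 239
 238 238 238 237 238]
7 side rows 155,156 cols 318-334
[245 193 171 209 216 214 217 197 220 233 231 232 230 232 231 230 231]
[157 177 182 235 248 245 248 205 224 235 232 232 232 232 232 232 231]
[168 172 170 198 203 204 202 160 206 231 235 231 230 230 230 230 230]
  top col 400,401,402 rows 183-205
[147 152 170 190 216 223 222 216 202 193 226 239 240 240 239 240 239 237
 238 236 237 238 237]
[136 143 167 192 208 215 217 217 205 199 228 237 238 238 238 237 237 238
 238 238 238 238 239]
A side rows 155,156 cols 318-334
[245 193 170 209 216 214 217 201 196 223 232 232 232 231 230 230 230]
[158 178 180 236 247 245 247 224 203 228 232 231 230 231 231 232 231]
[166 172 171 197 203 202 206 191 161 221 234 232 231 231 231 229 230]
  top col 400,401,402 rows 183-205
[146 150 168 190 216 223 221 217 211 195 200 228 239 240 239 239 238 238
 238 238 237 237 237]
[135 145 165 192 210 214 216 216 211 200 205 229 238 239 238 238 237 237
 238 237 238 238 236]
```

Two independent withdrawals (different blade height and speed) left the disc at the same place within 0.15 mm. The nose also shows its free length and the same contact shading, so I accept that it is touching. Now I stand the lifter down.

jog_arm(
  moves=[
    [[0, 0, 0.002], [0, 0, 0]],
    [[0, 0, 0.005], [0, 0, 0]],
    [[0, 0, 0.009], [0, 0, 0]],
    [[0, 0, 0.013], [0, 0, 0]],
    [[0, 0, 0.017], [0, 0, 0]],
    [[0, 0, 0.021], [0, 0, 0]],
    [[0, 0, 0.024], [0, 0, 0]],
    [[0, 0, 0.027], [0, 0, 0]],
    [[0, 0, 0.029], [0, 0, 0]],
    [[0, 0, 0.03], [0, 0, 0]],
    [[0, 0, 0.0305], [0, 0, 0]],
    [[0, 0, 0.0305], [0, 0, 0]],
  ],
)

```text
time: 40.52
tcp_pos: [381.0, -200.3, 35.3]
orientation: [-2.181, -2.261, 0.001]
wrist_force: [-0.5, -0.3, -1.3]
width: 20.7
gripper_force: 88.6
```

```bash
python3 -c "
from h import *
feel(3);go(0,0,33.5,2.1)"
```

```text
t 40.67 lifter x -178.76 y 0.46 z 35.42 Fpush -0.12 Flat 0.31 Fz -1.87 T [-0.01  0.02  0.01] w 20.9 g 89
t 40.67 tcp [ 381.1824 -200.2958   35.4564] F [ 0.4025  0.0147 -1.5896] w 20.9 go [ 0.214  -0.3737  0.0019] [-0.      0.0001 -0.0003]
```

jog_arm(
  moves=[
    [[0, 0, 0.0004], [0, 0, 0]],
    [[0, 0, 0.0008], [0, 0, 0]],
    [[0, 0, 0.0012], [0, 0, 0]],
    [[0, 0, 0.0015], [0, 0, 0]],
    [[0, 0, 0.0018], [0, 0, 0]],
    [[0, 0, 0.002], [0, 0, 0]],
    [[0, 0, 0.002], [0, 0, 0]],
  ],
)

```text
time: 41.25
tcp_pos: [381.0, -200.2, 33.5]
orientation: [-2.181, -2.261, 0.0]
wrist_force: [-1.2, -0.2, 1.9]
width: 20.9
gripper_force: 89.2
```

```bash
python3 -c "
from h import *
feel(3);go(0,0,33.5,2.1)"
```

```text
t 41.40 lifter x -178.98 y 0.54 z 33.47 Fpush 1.74 Flat 1.16 Fz 2.00 T [0.14 0.16 0.02] w 21.1 g 89
t 41.4 tcp [ 380.9198 -200.2115   33.4726] F [-1.8458  1.0833  3.3261] w 21.1 go [ 0.2139 -0.3734  0.0002] [-0.0005 -0.0002 -0.0004]
```

jog_arm(
  moves=[
    [[0, 0, 0], [0, 0, 0]],
    [[0, 0, 0], [0, 0, 0]],
    [[0, 0, 0], [0, 0, 0]],
  ],
  squeeze=20,
)

```text
time: 41.65
tcp_pos: [380.9, -200.2, 33.4]
orientation: [-2.18, -2.261, 0.0]
wrist_force: [-3.1, 0.9, 4.2]
width: 21.1
gripper_force: 89.4
```

jog_arm(
  moves=[
    [[0, 0, 0], [0, 0, 0]],
    [[0, 0, 0], [0, 0, 0]],
    [[0, 0, 0], [0, 0, 0]],
    [[0, 0, 0], [0, 0, 0]],
    [[0, 0, 0], [0, 0, 0]],
    [[0, 0, 0], [0, 0, 0]],
    [[0, 0, 0], [0, 0, 0]],
    [[0, 0, 0], [0, 0, 0]],
  ],
  gripper=0.3,
)

```text
time: 42.32
tcp_pos: [381.0, -200.2, 33.3]
orientation: [-2.181, -2.261, 0.001]
wrist_force: [-0.0, 0.4, 0.4]
width: 59.9
gripper_force: 0.0
```

jog_arm(
  moves=[
    [[0, 0, -0.003], [0, 0, 0]],
    [[0, 0, -0.01], [0, 0, 0]],
    [[0, 0, -0.02], [0, 0, 0]],
    [[0, 0, -0.035], [0, 0, 0]],
    [[0, 0, -0.05], [0, 0, 0]],
    [[0, 0, -0.07], [0, 0, 0]],
    [[0, 0, -0.09], [0, 0, 0]],
    [[0, 0, -0.11], [0, 0, 0]],
    [[0, 0, -0.125], [0, 0, 0]],
    [[0, 0, -0.135], [0, 0, 0]],
    [[0, 0, -0.14], [0, 0, 0]],
    [[0, 0, -0.14], [0, 0, 0]],
  ],
)

```text
time: 43.32
tcp_pos: [381.7, -200.6, 174.5]
orientation: [2.179, 2.26, 0.002]
wrist_force: [-1.1, 0.1, -1.0]
width: 59.8
gripper_force: 0.0
```

Run:
```python
from fe import *
feel(2)
f=grab_frame("top")[...,::-1].copy();g=grab_frame("side")[...,::-1].copy();cv2.imwrite("pics/topB.png",f);cv2.imwrite("pics/sideB.png",g)
print(edge("top",f,(385,180,40,45),0),edge("side",g,(310,140,45,30),0))
# lifter: handle top & foot in side view at expected pixels
P=np.array([381,-200.2]);print("expect px foot/handle",proj("side",[[*P,0],[*P,85],[*(P+88*U),3]]).round(1).tolist())
L=g.max(2)>150; n,lab,st,ce=cv2.connectedComponentsWithStats(L[140:260,340:440].astype(np.uint8)); print([(st[i].tolist(),ce[i].round(1)+[340,140]) for i in range(1,n) if st[i][4]>40])
```

```text
t 43.42 lifter x -179.03 y 0.68 z 173.18 Fpush 0.20 Flat -0.18 Fz -0.52 T [-0.01 -0.02 -0.  ] w 59.5 g 0Traceback (most recent call last):
  File "<stdin>", line 3, in <module>
ValueError: 200 camera calls are used up
```

```bash
python3 -c "
from rig import *
print(hand_in())"
```

```text
the job is handed in; nothing more can be done
None
```

I handed the job in at about 43 s: the disc is in the stage after about 8 N on the button for about 1 s, and the lifter is on the bench clear of it. That the disc still touches the button is only my reading of coarse images, which could hide a gap of up to about 1 mm. The camera calls ran out, so the lifter's final stand was not pictured.

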